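Fit the eyepiece sleeve on the gauge pin and hold the carrier up

ROBOT

A 6-joint arm with a two-finger parallel gripper is mounted at the origin on the work surface. World frame = base frame: x ahead of the robot, y to its left, z up, the work surface at z = 0. Lengths are in m, angles in rad, forces in N, time in s.
With the tool pointing down it reaches from about 0.25 to 0.725 m from the base axis. Payload 4 kg.
Tool frame: the origin (TCP) lies between the finger pads, 19 mm behind the fingertips; this is the grasp point; z points along the fingers, x is the direction in which the jaws open and shut, and the axes are right-handed (so a half turn about z gives the same grasp; the last joint's range is limited). The gripper opens to 85 mm and grips with 20 to 120 N. Pads are 22 mm wide; open, the fingers measure 114 mm over their backs; the gripper's body (76 mm by 85 mm) begins 54 mm behind the grasp point. The pads swing forward as they close: fully open they stand 13 mm farther back than shut.
Start: joints at [1.125, 0.241, 0.005, 1.335, 0, 1.571], TCP at [0.216, 0.451, 0.25] pointing down, gripper open.
Joint ranges: [-2.72, 2.72], [-1.05, 1.87], [-1.09, 1.28], [-1.99, 2.15], [-1.42, 1.44], [-3.14, 3.14]. Speed limits (rad/s): [2.79, 2.79, 3.14, 3.14, 3.14, 3.14].

INTERFACE

Orientations are given as a unit quaternion [x, y, z, w].
In Python, from workcell import bot gives the robot as it stands.
- The arm moves only by the tool drive_tool, never from a script. Its argument "rows" is text: rows parted by semicolons, each of 5 numbers parted by spaces: the finger opening in mm, from 0 to 85.4, then the shift along the tool's x, y, z in mm, then the turn about the tool's z in rad. A call has 1 to 12 rows; each row shifts and turns the commanded pose from where the row before left it, along the tool's axes as they then stand; what a row does not reach is not made up. A row lasts 1/10 s, in which the tool goes at most 50 mm and 8.59 degrees, less where a joint would pass 70% of its speed; a pose out of reach is approached as far as the arm can. A call is refused whole if a number of a shift passes 50 or a number of a turn 0.15, either way. A call with a gripper value outside its range is refused whole. The fingers move at their own pace and stop on an object; the grip force is fixed at half the most. Time passes only in rows, so rows that do not move let the fingers close. It gives the time, the measured TCP pose, the force and the opening at its end, in the units of the state.
- bot.get_obs(): the state, without advancing time (a new reading comes with each control period).
- bot.camera(name): name is "side" or "top" or "wrist"; returns a dict with "image" (384x512x3 uint8, red, green, blue), "vertical_fov" (degrees; the focal length in pixels is half the picture's height over the tangent of half this angle, whatever the lens; pixels are square), "cx", "cy" (the principal point, pixels), "R" (3x3) and "t" (3): a world point X has camera coordinates R X + t; the wrist camera has in their place "tool_from_camera" (4x4, takes a point from camera to tool coordinates, whose origin is the TCP and whose axes are the tool frame's). Camera axes: x right, y down, z forward; pixel columns grow to the right and rows downward; lengths in m; the calibration is good to about 2 mm. The wrist camera is an equidistant fisheye: a pixel r from the principal point sees the ray r / f radians off the axis. A picture is of the moment at which its call begins: read the wrist's pose just before it. There is no depth.
- bot.job_done(): hands the job in, once; it reports no verdict.
The state is a dict: "clock": time; "joint_pos": joint angles; "joint_vel": joint speeds; "tau": joint torques, N m; "eef_pos": TCP position; "tool_rot": TCP orientation; "ft_force": force on the tool from outside, world axes, zero at the start; "ft_torque": the same for the moment, N m; "grip_width": finger opening in m.
Only numpy, scipy, OpenCV 4.12 (cv2) and the standard library are available. Lean on these libraries where they do the work, as an engineer would, in place of code of your own. Each camera call takes 0.05 s, during which the arm holds its last target. There are 200 camera calls.

TASK

Two eyepiece sleeves of the same outside size stand on the bench: one fits over the gauge pin of the microscope accessory carrier, the other has too small a bore. Slide the one that fits onto the pin until it sits fully down on the tray and let go of it; the tight one must end up standing on the bench. Then take the carrier by its handle bar, lift it straight up about 10 cm clear of the bench, never letting it tip, and finish while still holding it there level and still, ready to be handed over; leave the loose pots and the loose eyepiece undisturbed.

Things in the scene. Friction and masses are not known exactly. Their poses are not given: they have to be found in the camera images.
- carrier: Loose grey tray, 0.5 kg, 110 (its x) by 240 mm (its y), floor 8 mm thick, rim 12 mm high. Origin: centre of its underside, z up; yaw within 0.5 rad of 0. Across its middle a dark steel handle: posts 10 by 20 mm at x = +-41 mm under a bar, 115 mm tall in all. At y = +85 mm the steel gauge pin; at y = -85 mm two white pots fixed to the tray, 40 mm high, that roughly balance the sleeve.
- handle (a point): Centre of the handle bar, on the carrier's axis 107 mm above its underside. The bar runs along the carrier's x, 72 mm free between the posts, 14 mm thick (carrier y) and 16 mm tall; close the fingers along the carrier's y. The loaded carrier balances near this point.
- pin_foot (a point): Foot of the gauge pin on the upper face of the tray floor (85 mm along the carrier's +y, 8 mm above its underside). The pin is 23 mm in diameter and rises 50 mm from here, with a chamfered top (the last 4 mm).
- sleeve_wide: Loose plain aluminium sleeve (tube) that FITS the pin: outside diameter 36 mm, bore 26 mm right through, 45 mm tall, about 60 g. It stands upright; origin at the centre of its underside, z along its axis. Fully down, its underside lies on the tray floor and the pin shows 5 mm above it.
- sleeve_tight: Loose plain aluminium sleeve, the same outside (36 mm diameter, 45 mm tall) but with a bore of only 17 mm, too tight for the pin; about 90 g. Stands upright; origin at the centre of its underside.
- canister: Bystander: white closed pot, 44 mm in diameter, 60 mm tall, origin at the centre of its underside.
- eyepiece: Bystander: loose black eyepiece standing on its narrow end, 38 mm in diameter, 45 mm tall, origin at the centre of its underside.
- lens_pot: Bystander: small pale pot with a black lid, 36 mm in diameter, 45 mm tall, origin at the centre of its underside.
- case_corner (a point): Corner, nearest the work, of the rim of a fixed open grey case with a microscope in it, to the robot's left; rim 85 mm above the bench, microscope up to 105 mm. From this corner the case reaches 300 mm along +x and 530 mm along +y (base and open lid), turned by less than 0.1 rad.
Mind the look-alikes: they are no part of the job. Leave any blue or yellow look-alike of the sleeve_wide alone.

How it is judged:
By the outcome, as a careful person would: the job done as asked, in the order asked, and still so for the second after the job is handed in, while the arm keeps its last pose, push and grip.
It also fails if it takes over 51 s, if anything falls off the work surface, if the arm or the gripper's body presses on something with over 40 N, if the wrist force passes 120 N, or if a joint passes its speed limit or range.

## Working session

There is one attempt and no reset: what is moved stays moved. The work goes in short steps, Python scripts to look and compute and a tool call to move; the robot and the scene stay as the last step left them, time stands still between calls to the robot, and variables do not carry over. Pictures are saved under pics/ and viewed, about 8 in all and at most 12, crops included, and the job is handed in when it is done.

Besides the shell and the picture viewer there is one more tool, called after "Request:" in YAML: its name, and indented under it one key for each argument. drive_tool: Moves the arm, as the interface text tells. Its arguments: {"type":"object","properties":{"rows":{"type":"string"}},"required":["rows"]}

```bash
mkdir -p pics; ls; cat > h.py <<'E'
import numpy as np, cv2, pickle
from workcell import bot
from scipy.spatial.transform import Rotation as Ro
def snap(n,save):
    o=bot.get_obs(); c=bot.camera(n); c['obs']=o
    cv2.imwrite(f'pics/{save}.png',c['image'][:,:,::-1]); pickle.dump(c,open(f'pics/{save}.pkl','wb')); return c
def ld(s): return pickle.load(open(f'pics/{s}.pkl','rb'))
def ray(c,u,v):
    f=192/np.tan(np.radians(c['vertical_fov'])/2)
    a=np.array([u-c['cx'],v-c['cy']])
    if 'R' in c:
        d=np.array([a[0]/f,a[1]/f,1]); R=np.array(c['R']); return -R.T@np.array(c['t']), R.T@d
    r=np.hypot(*a); th=r/f; d=np.array([*(a/max(r,1e-9)*np.sin(th)),np.cos(th)])
    T=np.array(c['tool_from_camera']); W=Ro.from_quat(c['obs']['tool_rot']).as_matrix()
    return W@T[:3,3]+np.array(c['obs']['eef_pos']), W@T[:3,:3]@d
def onz(c,u,v,z):
    o,d=ray(c,u,v); return o+d*(z-o[2])/d[2]
def proj(c,X):
    f=192/np.tan(np.radians(c['vertical_fov'])/2); X=np.array(X,float)
    if 'R' in c:
        p=np.array(c['R'])@X+np.array(c['t']); return np.array([c['cx']+f*p[0]/p[2],c['cy']+f*p[1]/p[2]])
    W=Ro.from_quat(c['obs']['tool_rot']).as_matrix(); T=np.array(c['tool_from_camera'])
    p=T[:3,:3].T@(W.T@(X-np.array(c['obs']['eef_pos']))-T[:3,3]); r=np.hypot(p[0],p[1]); th=np.arctan2(r,p[2])
    return np.array([c['cx'],c['cy']])+f*th*p[:2]/r
E
python3 - <<'E'
from h import *
a=snap('top','top0');b=snap('side','side0')
cv2.imwrite('pics/top0b.png',cv2.resize(a['image'][:,:,::-1],(800,600),interpolation=cv2.INTER_CUBIC))
for c in(a,b): print(c['vertical_fov'],c['cx'],c['cy'],-np.array(c['R']).T@c['t'],np.array(c['R'])[2])
print(bot.get_obs())
E
```

```text
pics
50.26377340251246 251.58659412869835 189.21711956566975 [ 0.41595663 -0.01544984  1.51932406] [ 0.13382287  0.01168303 -0.9909364 ]
57.802319978461924 253.00027268466468 196.70282019691277 [0.34278899 0.78122511 0.62299358] [ 0.2748108  -0.79017271 -0.54781942]
{'clock': 0.1, 'joint_pos': array([1.12499689e+00, 2.41366824e-01, 3.88366544e-03, 1.33523084e+00,
       3.98222589e-06, 1.57078566e+00]), 'joint_vel': array([ 0.00118154, -0.00178304,  0.00246675,  0.00059562,  0.00015796,
        0.00037075]), 'tau': array([-5.33364455e-04, -3.73136258e+01,  2.53010488e+01,  1.07879861e-02,
       -1.57886683e-05,  5.35534284e-08]), 'eef_pos': array([0.21535987, 0.45065489, 0.24919682]), 'tool_rot': array([ 8.45922099e-01,  5.33305619e-01, -8.12168181e-04,  5.09659840e-04]), 'ft_force': array([0.75897214, 0.05695896, 0.13649417]), 'ft_torque': array([ 0.00984785, -0.00821673,  0.02610986]), 'grip_width': 0.0852064074593167}
```

View pics/top0b.png

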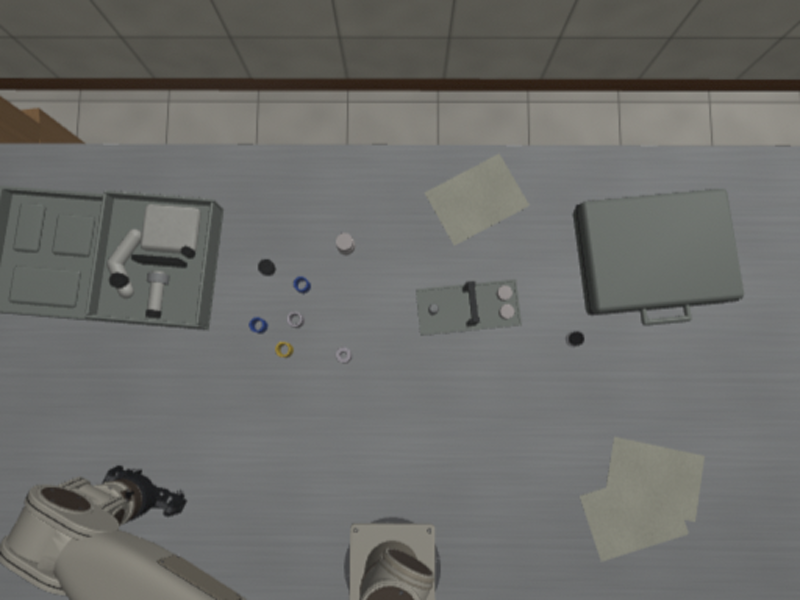

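View pics/side0.png

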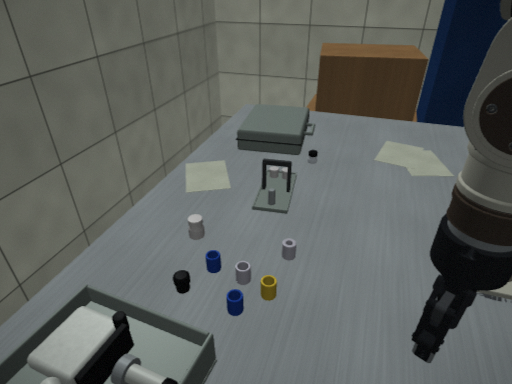

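The top view shows the carrier at about (470,307). The two grey sleeves are at (295,319) and (344,355), with blue and yellow look-alikes around the first. The side view agrees. Next I'll measure positions and bores.

```bash
python3 - <<'E'
from h import *
c=ld('top0');s=512/800
def P(u,v,z): return onz(c,u*s,v*s,z).round(4)
for n,u,v,z in [('A',295,319,.045),('B',344,355,.045),('blue1',302,285,.045),('blue2',258,325,.045),('yel',284,350,.045),('canister',345,242,.06),('eyep',266,267,.045),('lens',575,338,.045),('case',208,328,.085),('pin',433,308,.058),('bar',471,304,.115)]: print(n,P(u,v,z))
print('bar ends',P(470,287,.115),P(473,322,.115))
im=c['image'][:,:,::-1]
cv2.imwrite('pics/crop1.png',cv2.resize(im[165:245,145:345],(800,320),interpolation=cv2.INTER_CUBIC))
o=bot.get_obs();print(Ro.from_quat(o['tool_rot']).as_matrix().round(3))
w=snap('wrist','w0');print(w['vertical_fov'],w['cx'],w['cy'],np.array(w['tool_from_camera']).round(3))
E
```

```text
A [0.5593 0.2291 0.045 ]
B [0.4768 0.114  0.045 ]
blue1 [0.6391 0.2149 0.045 ]
blue2 [0.5449 0.3146 0.045 ]
yel [0.4874 0.2526 0.045 ]
canister [0.7387 0.1147 0.06  ]
eyep [0.6814 0.3005 0.045 ]
lens [ 0.5189 -0.4168  0.045 ]
case [0.534  0.4185 0.085 ]
pin [ 0.5851 -0.0901  0.058 ]
bar [ 0.5878 -0.1711  0.115 ]
bar ends [ 0.6258 -0.1693  0.115 ] [ 0.548  -0.1751  0.115 ]
[[ 0.431  0.902 -0.001]
 [ 0.902 -0.431 -0.002]
 [-0.002 -0.    -1.   ]]
65.70646984690485 263.1387323465803 192.41721722894036 [[ 1.    -0.    -0.     0.001]
 [ 0.     0.966  0.258 -0.065]
 [-0.    -0.258  0.966 -0.123]
 [ 0.     0.     0.     1.   ]]
```

View pics/crop1.png

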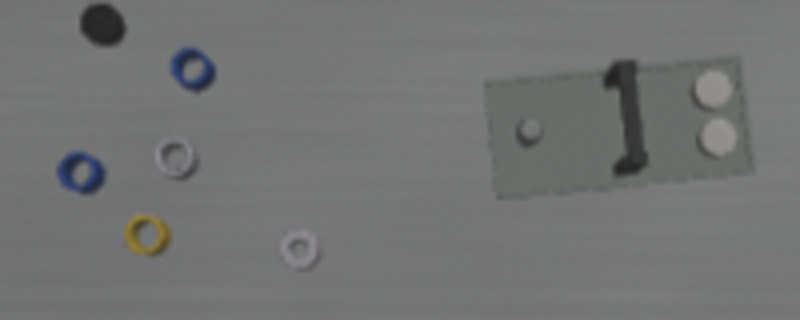

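In the crop, the grey sleeve at left (176,157) has the wide bore and the one at (300,249) has the small bore. I'll move above the wide one, A at (0.559, 0.229), and confirm with the wrist camera.

Request:
drive_tool:
  rows: "85 -4 25 0 0;85 -5 38 0 0;85 -5 40 0 0;85 -5 40 0 0;85 -5 40 0 0;85 -5 40 0 0;85 -5 40 0 0;85 -5 40 0 0;85 -5 35 0 0;85 -4 25 0 0.12;85 -2 12 0 0.12;85 0 0 0 0.1"

```text
clock: 1.35
eef_pos: [0.5328, 0.2414, 0.249]
tool_rot: [0.925, 0.379, -0.001, 0.0]
ft_force: [-0.9, 0.8, -0.1]
grip_width: 0.0854
```

Request:
drive_tool:
  rows: "75 0 0 0 0;75 0 0 0 0;75 0 0 0 0"

```text
clock: 1.65
eef_pos: [0.5311, 0.2435, 0.2499]
tool_rot: [0.924, 0.383, -0.0, -0.0]
ft_force: [0.5, 0.3, 0.3]
grip_width: 0.0751
```

```bash
python3 - <<'E'
from h import *
w=snap('wrist','w1')
A=proj(w,[.5593,.2291,.045]);B=proj(w,[.4768,.114,.045]);print(A,B)
o=w['obs'];print(o['clock'],o['eef_pos'],Ro.from_quat(o['tool_rot']).as_matrix().round(3))
E
```

```text
[270.80199149 199.49932571] [156.18827197 217.09094446]
1.65 [0.53109992 0.24345594 0.24989918] [[ 0.706  0.708 -0.   ]
 [ 0.708 -0.706 -0.   ]
 [-0.    -0.    -1.   ]]
```

View pics/w1.png

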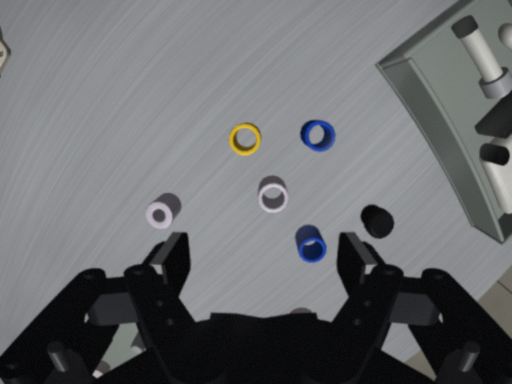

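The wrist view shows a thin-walled ring (wide bore) at about (273,198) and a thick-walled one (tight) at (159,214). So A is the sleeve that fits. I'll refine A with an ellipse fit.

```bash
cat >> h.py <<'E'
def ring(c,p,r,thr=None,z=.045):
    # pale top ring near predicted pixel p: outer contour ellipse centre -> world at height z
    im=c['image'].astype(int); g=im.min(2); m=((g>(thr or 150))).astype(np.uint8)
    k=np.zeros_like(m); cv2.circle(k,(int(p[0]),int(p[1])),r,1,-1); m&=k
    cs=max(cv2.findContours(m,cv2.RETR_EXTERNAL,cv2.CHAIN_APPROX_NONE)[0],key=cv2.contourArea)
    e=cv2.fitEllipse(cv2.convexHull(cs)); return e,onz(c,*e[0],z)
E
python3 - <<'E'
from h import *
w=ld('w1')
for t in (140,160,180):
  for p in ([273,198],[159,214]):
    try: print(t,ring(w,p,22,t))
    except Exception as e: print(t,e)
print(w['image'][198,255:292].min(1))
c=ld('top0')
for p in ([295,319],[344,355]):
  for t in (130,145):
    try: print(ring(c,np.array(p)*.64,9,t))
    except Exception as e: print(e)
E
```

```text
140 (((273.0005187988281, 197.9921875), (43.84119415283203, 43.8725700378418), 2.821228265762329), array([0.55979821, 0.2321495 , 0.045     ]))
140 (((158.83677673339844, 214.16622924804688), (43.29347229003906, 43.90925598144531), 135.2615509033203), array([0.47686455, 0.11953396, 0.045     ]))
160 (((272.75396728515625, 198.31097412109375), (28.625112533569336, 29.427459716796875), 46.65498733520508), array([0.55987011, 0.23168272, 0.045     ]))
160 (((158.57424926757812, 215.81187438964844), (23.905994415283203, 27.6306209564209), 138.0037384033203), array([0.47796166, 0.11760972, 0.045     ]))
180 (((273.249267578125, 193.53831481933594), (18.057273864746094, 23.62258529663086), 93.24931335449219), array([0.55621782, 0.23605603, 0.045     ]))
180 (((164.7442626953125, 218.06918334960938), (11.2156982421875, 18.319839477539062), 6.6837639808654785), array([0.48545066, 0.12119981, 0.045     ]))
[147 147 150 160 175 174 146  97  68  66  67  68  77  89  93  98 103 106
 108 101  88  78  70  71  68  68  69  67  84 129 169 179 170 158 146 145
 145]
OpenCV(4.12.0) /io/opencv/modules/imgproc/src/shapedescr.cpp:361: error: (-201:Incorrect size of input array) There should be at least 5 points to fit the ellipse in function 'fitEllipseNoDirect'

max() iterable argument is empty
(((219.5, 226.5), (7.416198253631592, 9.082950592041016), 90.0), array([0.47928227, 0.11639423, 0.045     ]))
max() iterable argument is empty
```

Request:
drive_tool:
  rows: "65 6 14 0 0;65 6 15 0 0;65 0 0 30 0;65 0 0 40 0;65 0 0 40 0;65 0 0 40 0;65 0 0 30 0;65 0 0 20 0;65 0 0 15 0;65 0 0 5 0;65 0 0 0 0;65 0 0 0 0"

```text
clock: 2.9
eef_pos: [0.5611, 0.2316, 0.031]
tool_rot: [0.924, 0.383, 0.001, -0.0]
ft_force: [-0.0, 0.9, 0.6]
grip_width: 0.0651
```

Request:
drive_tool:
  rows: "55 0 0 0 0;45 0 0 0 0;40 0 0 0 0;38 0 0 0 0;36 0 0 0 0;34 0 0 0 0;34 0 0 0 0;34 0 0 0 0"

```text
clock: 3.7
eef_pos: [0.5607, 0.2312, 0.0306]
tool_rot: [0.924, 0.382, 0.0, 0.0]
ft_force: [-0.5, -0.7, 5.4]
grip_width: 0.0344
```

Request:
drive_tool:
  rows: "45 0 0 0 0;60 0 0 0 0;60 0 0 0 0;60 0 0 0 0.12;60 0 0 0 0.14;60 0 0 0 0.14;60 0 0 0 0.14;60 0 0 0 0.14;60 0 0 0 0.14;60 0 0 0 0.14;60 0 0 0 0.14;60 0 0 0 0.14;60 0 0 0 0.14"

```text
invalid input at $.rows: expected 1 to 12 rows
```

Request:
drive_tool:
  rows: "45 0 0 0 0;60 0 0 0 0;60 0 0 0 0;60 0 0 0 0.12;60 0 0 0 0.14;60 0 0 0 0.14;60 0 0 0 0.14;60 0 0 0 0.14;60 0 0 0 0.14;60 0 0 0 0.14;60 0 0 0 0.14;60 0 0 0 0.14"

```text
clock: 4.9
eef_pos: [0.5603, 0.2311, 0.0296]
tool_rot: [0.974, -0.228, -0.0, 0.0]
ft_force: [-0.2, -0.0, -0.3]
grip_width: 0.0598
```

Request:
drive_tool:
  rows: "60 0 0 0 0.14;60 0 0 0 0.14;60 0 0 0 0.05;60 0 0 0 0;50 0 0 0 0;40 0 0 0 0;34 0 0 0 0;34 0 0 0 0;34 0 0 0 0;34 0 0 0 0"

```text
clock: 5.9
eef_pos: [0.5606, 0.2312, 0.0302]
tool_rot: [0.924, -0.382, 0.0, -0.0]
ft_force: [0.4, -0.3, 0.8]
grip_width: 0.0353
```

Request:
drive_tool:
  rows: "45 0 0 0 0;60 0 0 0 0;60 0 0 0 0;60 0 0 -20 0;60 0 0 -40 0;60 0 0 -40 -0.14;60 0 0 -40 -0.14;60 0 0 -40 -0.14;60 0 0 -30 -0.14;60 0 0 -10 -0.14;60 0 -15 0 -0.14;60 0 -15 0 -0.02"

```text
clock: 7.1
eef_pos: [0.5613, 0.2613, 0.2507]
tool_rot: [0.999, 0.037, 0.001, -0.0]
ft_force: [0.4, -0.2, 0.6]
grip_width: 0.0604
```

Request:
drive_tool:
  rows: "60 0 0 0 0;60 0 0 0 0;60 0 0 0 0"

```text
clock: 7.4
eef_pos: [0.5606, 0.2608, 0.2493]
tool_rot: [0.999, 0.037, -0.001, 0.0]
ft_force: [-0.4, -0.6, 0.1]
grip_width: 0.0597
```

```bash
python3 - <<'E'
from h import *
w=snap('wrist','w2')
o=w['obs'];print(o['clock'],o['eef_pos'],Ro.from_quat(o['tool_rot']).as_matrix().round(3).tolist())
A=proj(w,[.5606,.2312,.045]);print(A)
for t in (155,160,165): print(ring(w,A,20,t))
# where pin/sleeve would be if we go over
E
```

```text
7.4 [0.56055054 0.26075697 0.24932202] [[0.997, 0.074, -0.001], [0.074, -0.997, -0.001], [-0.001, 0.001, -1.0]]
[261.2332689  199.36940674]
(((262.1665344238281, 198.6365509033203), (29.425722122192383, 31.308055877685547), 80.10504150390625), array([0.56160355, 0.23215186, 0.045     ]))
(((262.0676574707031, 198.3898162841797), (29.057357788085938, 30.065439224243164), 93.50911712646484), array([0.56146921, 0.23243699, 0.045     ]))
(((262.2039489746094, 198.2952117919922), (28.3131160736084, 29.719017028808594), 97.14659881591797), array([0.56161671, 0.23256104, 0.045     ]))
```

View pics/w2.png

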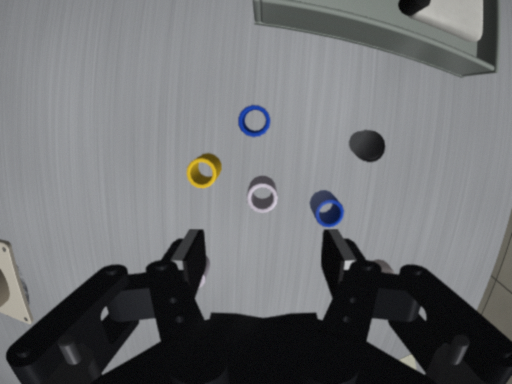

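The bench sleeve shows at (262,198), which gives a wrist-camera bias of about (+0.9, +1.1) mm at this heading. Next I'll look at the pin from the same relative pose.

Request:
drive_tool:
  rows: "60 0 22 -5 0;60 0 35 -8 0;60 0 40 0 0;60 0 40 0 0;60 0 40 0 0;60 0 40 0 0;60 0 40 0 0;60 0 35 0 0;60 -2 20 0 0;60 0 10 0 0;60 0 0 0 0;60 0 0 0 0"

```text
clock: 8.65
eef_pos: [0.583, -0.0596, 0.2629]
tool_rot: [0.999, 0.037, -0.0, -0.0]
ft_force: [0.3, 0.8, -0.9]
grip_width: 0.0597
```

Request:
drive_tool:
  rows: "60 0 0 0 0;60 0 0 0 0;60 0 0 0 0"

```text
clock: 8.95
eef_pos: [0.5831, -0.0592, 0.263]
tool_rot: [0.999, 0.038, 0.0, -0.0]
ft_force: [-0.1, -0.1, -0.4]
grip_width: 0.0603
```

```bash
python3 - <<'E'
from h import *
w=snap('wrist','w3')
o=w['obs'];print(o['clock'],o['eef_pos'],Ro.from_quat(o['tool_rot']).as_matrix().round(3).tolist())
print(proj(w,[.585,-.09,.058]),proj(w,[.585,-.09,.008]),proj(w,[.588,-.172,.115]))
cv2.imwrite('pics/w3b.png',cv2.resize(w['image'][100:300,160:360,::-1],(800,800),interpolation=cv2.INTER_CUBIC)[:600])
E
```

```text
8.95 [ 0.58308744 -0.05918779  0.26303486] [[0.997, 0.076, 0.0], [0.076, -0.997, 0.0], [0.0, -0.0, -1.0]]
[262.4608227  200.51065522] [262.54718152 189.69780005] [259.37661985 288.57134873]
```

View pics/w3b.png

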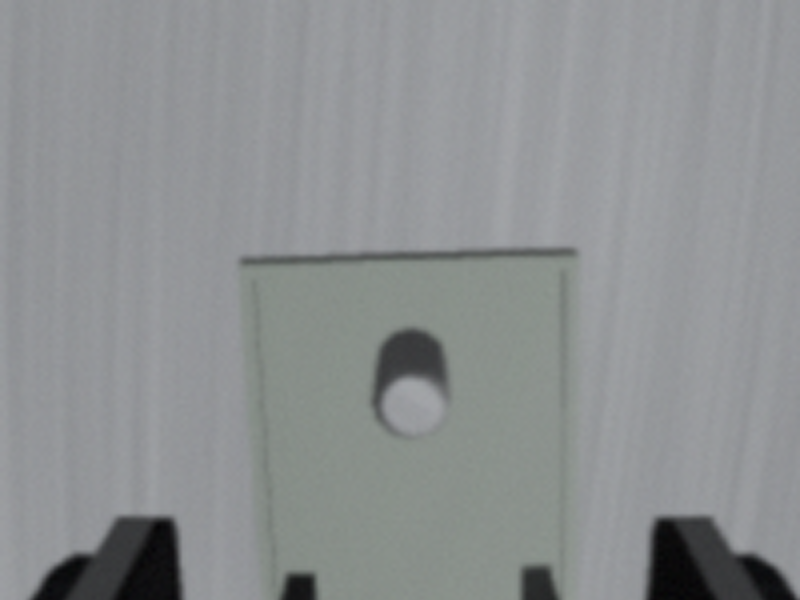

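The crop shows the pin's bright top face at (414,405), which is full-frame (263,201). The tray end edge is tilted about 0.03 rad to the tool.

```bash
python3 - <<'E'
from h import *
w=ld('w3')
im=w['image'].astype(int); print(im[200,250:278].min(1), im[185:215,263].min(1))
for t in (155,165,175):
  try:
    e,X=ring(w,[263,201],11,t,z=.058); print(t,e,X, X-[.0009,.0011,0])
  except Exception as ex: print(t,ex)
# tray edge corners: crop px -> full, floor/rim height 12mm above... 
f=lambda u,v:(160+u/4-.375,100+v/4-.375)
a,b=onz(w,*f(240,260),.012),onz(w,*f(577,250),.012);print(a,b,np.arctan2(b[1]-a[1],b[0]-a[0]),(a+b)/2, np.hypot(*(b-a)[:2]))
E
```

```text
[136 134 118  87  80 110 141 153 154 153 152 156 156 157 160 160 162 162
 161 156 146 130 127 135 139 135 138 137] [ 60  58  58  59  58  58  61  67  88 122 153 161 161 160 161 157 153 154
 153 155 152 154 152 141 129 135 137 139 139 137]
155 ((264.3907165527344, 199.4562530517578), (6.333846092224121, 12.189224243164062), 127.40826416015625) [ 0.58711558 -0.08857112  0.058     ] [ 0.58621558 -0.08967112  0.058     ]
165 max() iterable argument is empty
175 max() iterable argument is empty
[ 0.52751409 -0.06002805  0.012     ] [ 0.63488459 -0.04859841  0.012     ] 0.10605115336160247 [ 0.58119934 -0.05431323  0.012     ] 0.10797713339113836
```

```bash
python3 - <<'E'
from h import *
w=ld('w3'); w['image']=cv2.GaussianBlur(w['image'],(3,3),0)
for t in (141,144,147):
    e,X=ring(w,[263,201],10,t,z=.058); print(t,np.round(e[0]+e[1],2),X-[.0009,.0011,0])
    m=((w['image'].min(2)>t)).astype(np.uint8); 
    k=np.zeros_like(m); cv2.circle(k,(263,201),9,1,-1); M=cv2.moments(m&k,True); p=(M['m10']/M['m00'],M['m01']/M['m00']);print(p,onz(w,*p,.058)-[.0009,.0011,0])
E
```

```text
141 [263.4  201.36  12.45  14.06] [ 0.58525034 -0.09203935  0.058     ]
(263.3333333333333, 201.30555555555554) [ 0.58517349 -0.09197508  0.058     ]
144 [263.3  201.17  11.82  13.79] [ 0.58512446 -0.09181719  0.058     ]
(263.25735294117646, 201.16176470588235) [ 0.58507311 -0.0918095   0.058     ]
147 [263.3  201.2   11.45  12.95] [ 0.5851254  -0.09184923  0.058     ]
(263.24590163934425, 201.14754098360655) [ 0.58505867 -0.09179347  0.058     ]
```

```bash
cat >> h.py <<'E'
def avg(n=12):
    P=[];I=[]
    for _ in range(n):
        o=bot.get_obs(); c=bot.camera('wrist'); P.append(np.r_[o['eef_pos'],Ro.from_quat(o['tool_rot']).as_rotvec()]); I.append(c['image'].astype(float))
    Q=[Ro.from_rotvec(p[3:]).as_matrix()[:2,0] for p in P]; a=np.mean(Q,0)
    P=np.array(P); c['image']=np.mean(I,0).round().astype(np.uint8)
    c['obs']=dict(eef_pos=P[:,:3].mean(0),tool_rot=Ro.from_matrix(np.array([[a[0],a[1],0],[a[1],-a[0],0],[0,0,-1]])).as_quat())
    print('clock',o['clock'],'pos',P[:,:3].mean(0).round(5),'sd',P[:,:3].std(0).round(5),'yaw',np.arctan2(a[1],a[0]).round(4)); return c
E
python3 - <<'E'
from h import *
w=avg(); pickle.dump(w,open('pics/w4.pkl','wb'))
for t in (141,144,147):
    e,X=ring(w,[263,201],10,t,z=.058); print(t,np.round(e[0]+e[1],2),X)
E
```

```text
clock 9.55 pos [ 0.58305 -0.05996  0.26302] sd [2.0e-05 2.9e-04 2.0e-05] yaw 0.0753
141 [263.21 200.5   12.71  14.37] [ 0.58577721 -0.09070243  0.058     ]
144 [263.21 200.56  12.58  13.99] [ 0.58579058 -0.09078056  0.058     ]
147 [263.33 200.6   11.76  13.38] [ 0.58592173 -0.09081501  0.058     ]
```

Request:
drive_tool:
  rows: "60 0 -22 5 0;60 0 -35 8 0;60 0 -40 0 0;60 0 -40 0 0;60 0 -40 0 0;60 0 -40 0 0;60 0 -40 0 0;60 0 -35 0 0;60 2 -20 0 0;60 0 -10 0 0;60 0 0 0 0;60 0 0 0 0"

```text
clock: 10.8
eef_pos: [0.5611, 0.2598, 0.2499]
tool_rot: [0.999, 0.037, -0.0, 0.0]
ft_force: [0.0, -0.1, -0.2]
grip_width: 0.0599
```

```bash
python3 - <<'E'
from h import *
w=avg(14); pickle.dump(w,open('pics/w5.pkl','wb'))
for t in (150,155,160,165): e,X=ring(w,[262,199],20,t);print(np.round(e[0]+e[1],2),X)
E
```

```text
clock 11.45 pos [0.56112 0.26021 0.25012] sd [1.4e-04 5.7e-04 9.0e-05] yaw 0.0738
[261.14 201.58  34.1   36.02] [0.56152559 0.22796172 0.045     ]
[261.51 198.23  29.43  30.36] [0.56166408 0.23199248 0.045     ]
[261.54 197.96  28.93  29.81] [0.56167075 0.2323158  0.045     ]
[261.51 197.87  28.28  29.53] [0.56163032 0.23242636 0.045     ]
```

Request:
drive_tool:
  rows: "60 -3 15 0 0;60 0 15 20 0;60 0 0 40 0;60 0 0 40 0;60 0 0 40 0;60 0 0 40 0;60 0 0 25 0;60 0 0 15 0;60 0 0 0 0;60 0 0 0 0;60 0 0 0 0;60 0 0 0 0"

```text
clock: 12.7
eef_pos: [0.5613, 0.2312, 0.0317]
tool_rot: [0.999, 0.037, 0.001, -0.0]
ft_force: [0.1, -0.3, -0.1]
grip_width: 0.0596
```

Request:
drive_tool:
  rows: "50 0 0 0 0;42 0 0 0 0;37 0 0 0 0;30 0 0 0 0;30 0 0 0 0;30 0 0 0 0;30 0 0 0 0;30 0 0 -10 0;30 0 0 -30 0;30 0 0 -40 0;30 0 0 -40 0;30 0 0 -20 0"

```text
clock: 13.9
eef_pos: [0.5614, 0.2315, 0.1742]
tool_rot: [0.999, 0.038, 0.002, -0.001]
ft_force: [0.7, 0.1, -0.3]
grip_width: 0.0349
```

Request:
drive_tool:
  rows: "30 0 15 0 0;30 0 30 0 0;30 0 40 0 0;30 0 40 0 0;30 0 40 0 0;30 0 40 0 0;30 0 40 0 0;30 0 35 0 0;30 0 25 0 0;30 0 14 0 0;30 0 5 0 0;30 0 0 0 0"

```text
clock: 15.1
eef_pos: [0.5839, -0.0923, 0.1692]
tool_rot: [0.999, 0.037, -0.001, -0.0]
ft_force: [-0.3, 1.2, -0.6]
grip_width: 0.035
```

Request:
drive_tool:
  rows: "30 0 0 0 0;30 0 0 0 0"

```text
clock: 15.3
eef_pos: [0.5844, -0.0908, 0.1699]
tool_rot: [0.999, 0.038, -0.0, -0.0]
ft_force: [-0.5, 0.7, 0.4]
grip_width: 0.0351
```

```bash
python3 - <<'E'
from h import *
w=avg(10)
E
```

```text
clock 15.75 pos [ 0.58449 -0.09141  0.17008] sd [3.0e-05 4.3e-04 5.0e-05] yaw 0.0762
```

Request:
drive_tool:
  rows: "30 0.3 0.3 15 0;30 0 0 25 0;30 0 0 20 0;30 0 0 12 0;30 0 0 4 0;30 0 0 0 0;30 0 0 0 0;30 0 0 2 0;30 0 0 2 0;30 0 0 2 0;30 0 0 2 0;30 0 0 0 0"

```text
clock: 17.0
eef_pos: [0.5844, -0.0924, 0.0856]
tool_rot: [0.999, 0.037, -0.0, -0.0]
ft_force: [-0.3, -0.3, -0.4]
grip_width: 0.0349
```

Request:
drive_tool:
  rows: "30 0 0 2 0;30 0 0 2 0;30 0 0 2 0;30 0 0 2 0;30 0 0 0 0"

```text
clock: 17.5
eef_pos: [0.5845, -0.0924, 0.0775]
tool_rot: [0.999, 0.037, -0.0, -0.0]
ft_force: [0.3, 0.6, -1.0]
grip_width: 0.035
```

Request:
drive_tool:
  rows: "30 0 0 4 0;30 0 0 4 0;30 0 0 5 0;30 0 0 5 0;30 0 0 5 0;30 0 0 5 0;30 0 0 4 0;30 0 0 0 0"

```text
clock: 18.3
eef_pos: [0.5842, -0.0923, 0.0451]
tool_rot: [0.999, 0.038, -0.001, -0.0]
ft_force: [0.3, 0.0, -0.7]
grip_width: 0.035
```

```bash
python3 - <<'E'
from h import *
s=snap('side','s1'); p=proj(s,[.585,-.092,.05]).round().astype(int);print(p)
cv2.imwrite('pics/s1b.png',cv2.resize(s['image'][p[1]-70:p[1]+50,p[0]-80:p[0]+80,::-1],(800,600),interpolation=cv2.INTER_CUBIC))
E
```

```text
[272 191]
```

View pics/s1b.png

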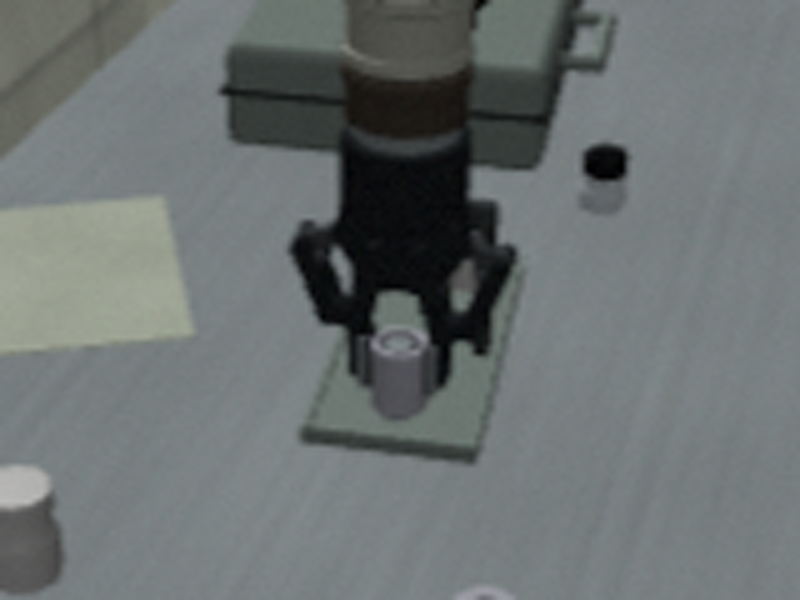

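The side view shows the sleeve over the pin at about (398,370), with the pin top inside its bore and the sleeve near the tray. I'll lower the rest gently.

Request:
drive_tool:
  rows: "30 0 0 2 0;30 0 0 2 0;30 0 0 1 0;30 0 0 1 0;30 0 0 0.5 0;30 0 0 0 0;30 0 0 0 0"

```text
clock: 19.05
eef_pos: [0.5848, -0.0924, 0.0395]
tool_rot: [0.999, 0.037, 0.0, -0.0]
ft_force: [-0.3, 0.3, -0.2]
grip_width: 0.0353
```

Request:
drive_tool:
  rows: "30 0 0 0.5 0;30 0 0 0.5 0;30 0 0 0.5 0;30 0 0 0 0;36 0 0 0 0;40 0 0 0 0;50 0 0 0 0;58 0 0 0 0;58 0 0 0 0;58 0 0 0 0"

```text
clock: 20.05
eef_pos: [0.5847, -0.0924, 0.0378]
tool_rot: [0.999, 0.037, -0.0, -0.0]
ft_force: [0.1, -0.3, 0.2]
grip_width: 0.058
```

Request:
drive_tool:
  rows: "58 0 0 -5 0;58 0 0 -15 0;58 0 0 -30 0;58 0 0 -40 0;58 0 0 -40 0;58 0 0 -40 0;58 0 0 -40 0;58 0 0 -40 0;58 0 0 -10 0;58 -9 28 0 0;58 -9 28 0 0;58 -9 27 0 0"

```text
clock: 21.25
eef_pos: [0.5636, -0.1778, 0.2977]
tool_rot: [0.999, 0.038, -0.0, -0.0]
ft_force: [-0.2, 0.1, 0.6]
grip_width: 0.058
```

Request:
drive_tool:
  rows: "58 0 0 0 -0.14;58 0 0 0 -0.14;58 0 0 0 -0.14;58 0 0 0 -0.14;58 0 0 0 -0.14;58 0 0 0 -0.14;58 0 0 0 -0.14;58 0 0 0 -0.14;58 0 0 0 -0.14;58 0 0 0 -0.14;58 0 0 0 -0.14;58 0 0 0 -0.06"

```text
clock: 22.45
eef_pos: [0.5637, -0.1771, 0.2974]
tool_rot: [0.668, 0.744, -0.0, -0.001]
ft_force: [0.3, -0.4, -0.3]
grip_width: 0.058
```

Request:
drive_tool:
  rows: "58 0 0 0 0;58 0 0 0 0;58 0 0 0 0"

```text
clock: 22.75
eef_pos: [0.5639, -0.1772, 0.2978]
tool_rot: [0.67, 0.743, -0.0, -0.0]
ft_force: [-0.5, 1.1, 0.0]
grip_width: 0.0581
```

```bash
python3 - <<'E'
from h import *
w=avg(10); pickle.dump(w,open('pics/w6.pkl','wb'))
cv2.imwrite('pics/w6.png',cv2.resize(w['image'][:,:,::-1],(800,600),interpolation=cv2.INTER_CUBIC))
print(proj(w,[.5937,-.1766,.115]))
E
```

```text
clock 23.2 pos [ 0.56403 -0.17721  0.29796] sd [4.e-05 2.e-05 7.e-05] yaw 1.6746
[259.79345487 203.78045269]
```

View pics/w6.png

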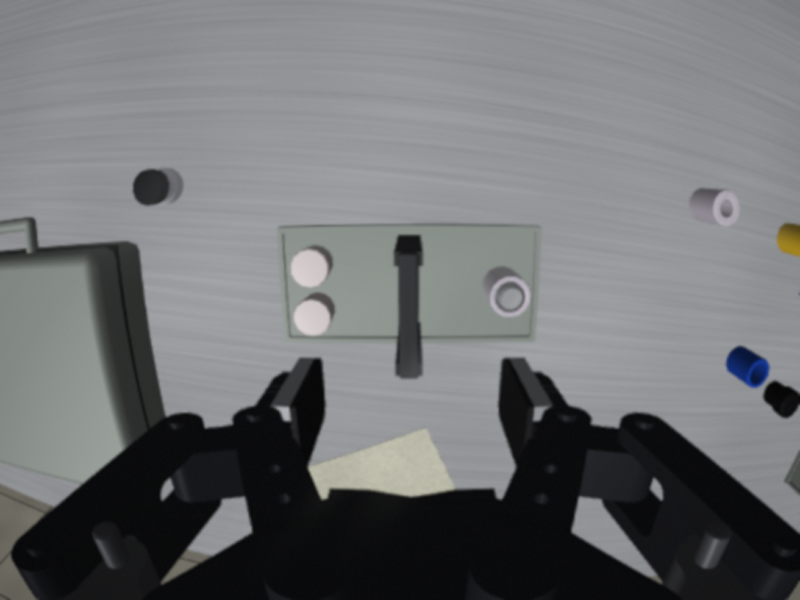

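The view shows the tray square to the tool and the sleeve on the pin at (510,297) with the pin top inside it. The bar runs from (408,237) to (409,378).

```bash
python3 - <<'E'
from h import *
w=ld('w6'); g=w['image'].max(2)
m=(g<95).astype(np.uint8); k=np.zeros_like(m); k[145:248,240:285]=1; m&=k
cs=max(cv2.findContours(m,0,1)[0],key=cv2.contourArea); print(cv2.boundingRect(cs))
s=.64
rows=[]
for r in range(170,215,3):
    x=np.where(m[r])[0]; rows.append((r,x.min(),x.max(),(x.min()+x.max())/2))
print(rows)
y0,h=cv2.boundingRect(cs)[1],cv2.boundingRect(cs)[3]
r=np.array(rows); p=np.polyfit(r[:,0],r[:,3],1)
a=onz(w,np.polyval(p,170),170,.115);b=onz(w,np.polyval(p,212),212,.115)
d=b-a;print(a,b,'yaw',np.arctan2(d[1],d[0]))
for v in (236*s,378*s): print('end',onz(w,np.polyval(p,v),v,.115))
# sleeve ring now (top at .053)
for t in (150,160): print(ring(w,(326,190),17,t,z=.053))
E
```

```text
(252, 150, 18, 92)
[(170, np.int64(254), np.int64(268), np.float64(261.0)), (173, np.int64(255), np.int64(267), np.float64(261.0)), (176, np.int64(255), np.int64(267), np.float64(261.0)), (179, np.int64(255), np.int64(267), np.float64(261.0)), (182, np.int64(255), np.int64(267), np.float64(261.0)), (185, np.int64(255), np.int64(267), np.float64(261.0)), (188, np.int64(255), np.int64(267), np.float64(261.0)), (191, np.int64(255), np.int64(267), np.float64(261.0)), (194, np.int64(255), np.int64(267), np.float64(261.0)), (197, np.int64(255), np.int64(267), np.float64(261.0)), (200, np.int64(255), np.int64(267), np.float64(261.0)), (203, np.int64(255), np.int64(267), np.float64(261.0)), (206, np.int64(255), np.int64(268), np.float64(261.5)), (209, np.int64(255), np.int64(268), np.float64(261.5)), (212, np.int64(255), np.int64(268), np.float64(261.5))]
[ 0.55685321 -0.17919038  0.115     ] [ 0.60282105 -0.17401127  0.115     ] yaw 0.11219482121491357
end [ 0.53700014 -0.18143638  0.115     ]
end [ 0.63824326 -0.17003899  0.115     ]
(((326.0729064941406, 189.9562530517578), (25.134714126586914, 26.70667839050293), 52.327571868896484), array([ 0.58545349, -0.09175889,  0.053     ]))
(((325.9833679199219, 189.9254150390625), (24.252349853515625, 25.729684829711914), 53.61430740356445), array([ 0.58542515, -0.0918844 ,  0.053     ]))
```

Request:
drive_tool:
  rows: "50 -1 14 0 0;50 -0.5 15 20 0;50 0 0 40 0;50 0 0 40 0;50 0 0 35 0;50 0 0 25 0;50 0 0 15 0;50 0 0 10 0;50 0 0 4 0;50 0 0 2 0;50 0 0 0 0;50 0 0 0 0"

```text
clock: 24.45
eef_pos: [0.5937, -0.1759, 0.1081]
tool_rot: [0.669, 0.743, 0.0, 0.001]
ft_force: [-0.4, -0.4, -1.0]
grip_width: 0.0498
```

Request:
drive_tool:
  rows: "40 0 0 0 0;30 0 0 0 0;22 0 0 0 0;19 0 0 0 0;17 0 0 0 0;15 0 0 0 0;12 0 0 0 0;8 0 0 0 0;8 0 0 0 0;8 0 0 0 0"

```text
clock: 25.45
eef_pos: [0.5931, -0.176, 0.1072]
tool_rot: [0.669, 0.743, -0.0, 0.0]
ft_force: [-0.0, -1.3, 1.5]
grip_width: 0.0133
```

Gripped at 13.3 mm on the 14 mm bar. Before the lift I'll do a small test rise.

Request:
drive_tool:
  rows: "8 0 0 -1 0;8 0 0 -2 0;8 0 0 -3 0;8 0 0 -4 0;8 0 0 -4 0;8 0 0 -4 0;8 0 0 -2 0;8 0 0 0 0;8 0 0 0 0"

```text
clock: 26.35
eef_pos: [0.593, -0.1757, 0.127]
tool_rot: [0.669, 0.743, 0.0, 0.0]
ft_force: [0.9, -0.4, -5.8]
grip_width: 0.0125
```

```bash
python3 - <<'E'
from h import *
s=snap('side','s2'); p=proj(s,[.59,-.15,.08]).round().astype(int);print(bot.get_obs()['ft_torque'])
cv2.imwrite('pics/s2b.png',cv2.resize(s['image'][p[1]-70:p[1]+50,p[0]-80:p[0]+80,::-1],(800,600),interpolation=cv2.INTER_CUBIC))
E
```

```text
[-0.00679122  0.0478654  -0.04773111]
```

View pics/s2b.png

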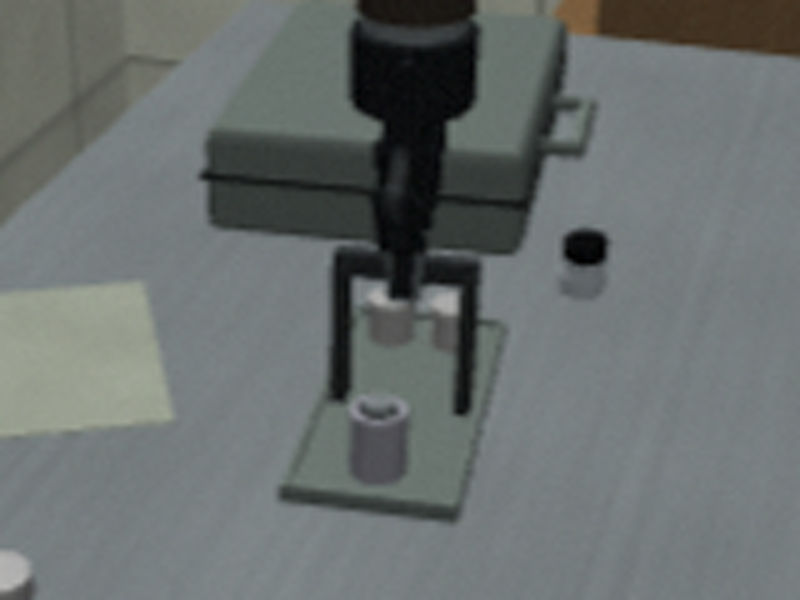

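The carrier is lifted and level, with the sleeve seated at (378,440) and the pin top showing. The weight reads 5.8 N with near-zero moment. I'll lift on to 10 cm.

Request:
drive_tool:
  rows: "8 0 0 -2 0;8 0 0 -5 0;8 0 0 -8 0;8 0 0 -10 0;8 0 0 -10 0;8 0 0 -12 0;8 0 0 -12 0;8 0 0 -9 0;8 0 0 -6 0;8 0 0 -4 0;8 0 0 -2 0;8 0 0 0 0"

```text
clock: 27.6
eef_pos: [0.593, -0.1757, 0.2069]
tool_rot: [0.669, 0.743, -0.0, -0.0]
ft_force: [0.8, -0.3, -5.1]
grip_width: 0.0131
```

Request:
drive_tool:
  rows: "8 0 0 0 0;8 0 0 0 0;8 0 0 0 0;8 0 0 0 0;8 0 0 0 0;8 0 0 0 0;8 0 0 0 0;8 0 0 0 0"

```text
clock: 28.4
eef_pos: [0.5931, -0.1757, 0.207]
tool_rot: [0.669, 0.743, -0.0, 0.0]
ft_force: [-1.0, 0.4, -5.1]
grip_width: 0.0133
```

```bash
python3 - <<'E'
from h import *
s=snap('side','s3'); o=bot.get_obs();print(o['clock'],o['eef_pos'],o['ft_force'],o['ft_torque'],abs(o['joint_vel']).max())
cv2.imwrite('pics/s3b.png',cv2.resize(s['image'][90:300,150:430,::-1],(800,600),interpolation=cv2.INTER_CUBIC))
E
```

```text
28.45 [ 0.59307503 -0.17569844  0.20704314] [ 0.10025387  0.07550996 -4.55471128] [-0.04464249 -0.02379481 -0.01996142] 0.0012990162043315732
```

View pics/s3b.png

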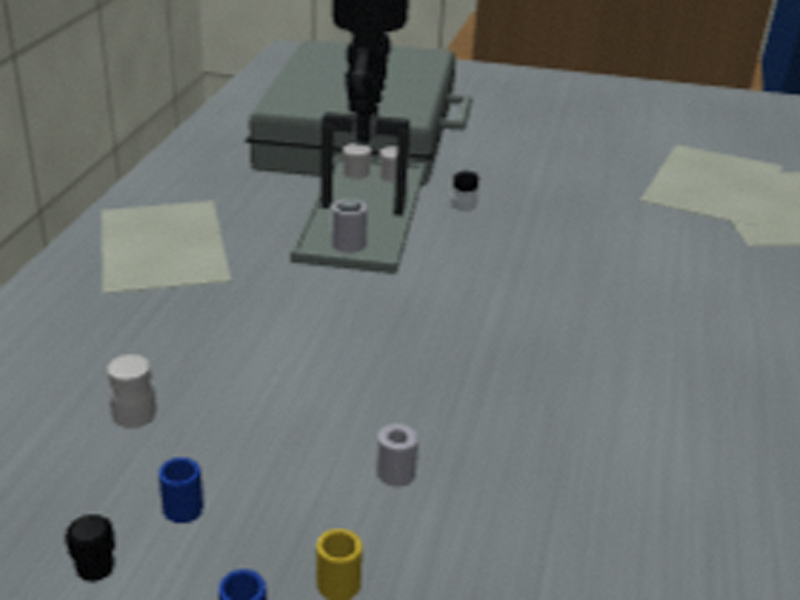

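The carrier hangs level about 10 cm up, with the sleeve at (350,225). The tight sleeve stands on the bench at (397,455) and the bystanders are undisturbed. I'm handing in.

```bash
python3 -c "
from workcell import bot
print(bot.job_done())"
```

```text
the job is handed in; nothing more can be done
None
```

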